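Shut and latch the gate of the test bay

TASK

The gate of the small test bay stands ajar. Lift its gravity latch bar so that it passes over the lip of the keeper, swing the gate home against the keeper's sprung pad, and let the bar drop down behind the lip so that it holds the gate shut. Press gently, never jamming the gate or its bar against the keeper, and leave the things lying round about where they are.

Things in the scene. Friction and masses are not known exactly. Their poses are not given: they have to be found in the camera images.
- bay: Test bay: grey base plate 130 x 200 x 12 mm, fixed to the bench, low clear walls (68 mm high, corner posts 76 mm) on three sides, a circuit board inside. Origin at the centre of its underside, on the bench. Its -x side is the gate side (outside is -x, inside +x); its y axis runs along the shut gate, hinge at +y, keeper at -y.
- hinge (a point): Point on the upright hinge axis of the gate, at the top of the base plate (in the bay's frame x -35, y +90, z 12 mm). The pin stands up to 90 mm above the bench.
- gate (a joint): Opening angle of the gate, rad: 0 = parallel to the bay's y axis, positive = open to the bay's -x side (turning clockwise from above); range -0.12 to 1.0. Latched it reads -0.065 to +0.062, depending on how the keeper is set; with the bar still outside the lip at least 0.08. Stiff hinge (0.08 N m friction and 0.6 N m s/rad damping): it stays where it is left.
- gate_edge (a point): Top of the gate's free edge. The gate is a metal-framed clear panel 12 mm thick, from the hinge to 150 mm from it, 18 to 84 mm above the bench. The gate's frame meant below: origin on the hinge axis at bench level, -y along the gate to this edge, -x outward, z up (the bay's directions at gate angle 0). This point: x 0, y -150, z 84 mm.
- pivot (a point): Pivot of the latch bar on the gate's outer face, in the gate's frame at x -13, y -35, z 66 mm. Its axis is square to the gate.
- latch_bar (a joint): Angle of the latch bar about its pivot, rad: 0 = down, level on its rest pin; positive = free end raised, at most 0.40. It falls by its own weight. 0.10 just clears the keeper's lip; 0.15 to 0.25 is comfortable, and there the bar still meets the sprung pad.
- bar_end (a point): Point on the bar's centre line 135 mm from the pivot (170 mm from the hinge axis along the gate), where the bar goes into the keeper. The bar is a steel strip 8 mm thick (square to the gate), 14 mm high, about 0.25 kg (varies by 30 %), from 13 mm behind the pivot to 153 mm beyond it, past the gate's free edge. Moves with the bar.
- tab (a point): Middle of the graspable part of the bar's upright steel thumb tab, 10 mm thick (square to the gate), 22 mm wide (along the gate), ending 15 mm above this point. Bar down, this point is in the gate's frame at x -13, y -120, z 115 mm: 85 mm from the pivot along the bar, 49 mm above the bar's centre line, 31 mm above the gate's top. Moves with the bar.
- keeper_post: Fixed dark post 36 x 24 x 28 mm; origin at the centre of its underside, on the base plate. It carries the steel keeper, an upward open channel 18 mm wide along the gate: outer lip, then sprung pad. The keeper is set through slots: along the bay's x it stands up to 10 mm either way of its nominal place, not measured. Gate and bar must not press on it with more than 18 N.
- lip_nominal (a point): Top inner edge of the keeper's outer lip at its nominal place (true place up to 10 mm off along the bay's x). The lip is 16 mm thick towards -x, square, slick (friction about 0.1), its top 69 mm above the bench: 10 mm above the underside of the lowered bar, which must drop between lip and pad.
- pad_nominal (a point): Face of the white sprung pad at the keeper's nominal place (moves with the keeper), slick, 51 to 113 mm above the bench, only 5 mm inside the lip. The bar (8 mm) must press it in 3 mm to drop; it is solid after 6.5 mm. Force on it 1.5 N at touch, 6 N where the bar clears the lip, 11 N when solid; at the tab 1.4 times that (8.5 to 16 N).
- keeper_mid (a point): Where the middle of the latched bar lies, held against the lip by the pad, with the keeper at its nominal place (bay's x -48, y -80, z 66 mm). The true keeper is up to 10 mm off along the bay's x.
- elec_tape: Bystander: black roll of tape 58 mm across, 19 mm high, lying in the bay. Origin at the centre of its underside.
- tip_jar: Bystander: clear jar with a lid, 65 mm across, 99 mm high. Origin at the centre of its underside.
- wire_reel: Bystander: wire reel with black flanges, 77 x 71 x 42 mm. Origin at the centre of its underside.
- side_cutter: Bystander: side cutters 52 x 154 x 13 mm lying on the bench. Origin at the centre of the underside.

How it is judged:
By the outcome, as a careful person would: the job done as asked, in the order asked, and still so for the second after the job is handed in, with the robot touching nothing.
It also fails if it takes over 64 s, if anything falls off the work surface, if the arm or the gripper's body presses on something with over 40 N, if the wrist force passes 120 N, or if a joint passes its speed limit or range.

ROBOT

A 7-joint arm with a two-finger parallel gripper is mounted at the origin on the work surface; the furniture and walls round the work are solid. World frame = base frame: x ahead of the robot, y to its left, z up, the work surface at z = 0. Lengths are in m, angles in rad, forces in N, time in s.
With the tool pointing down it reaches from about 0.4 to 0.85 m from the base axis. Payload 10.4 kg.
Tool frame: the origin (TCP) lies between the finger pads; the fingertips stand 22 mm ahead of it and the grasp point (between the pads) lies 3 mm ahead of it; z points along the fingers, y is the line along which they close (so a half turn about z gives the same grasp; the last joint's range is limited). The gripper opens to 85 mm and grips with 20 to 120 N. Pads are 22 mm wide; open, the fingers measure 114 mm over their backs; the gripper's body (76 mm by 85 mm) begins 54 mm behind the grasp point. The pads swing forward as they close: fully open they stand 13 mm farther back than shut.
Start: joints at [-0.802, 0.332, -0.065, 1.46, 0.022, 1.35, -0.088], TCP at [0.445, 0.439, 0.253] pointing down, gripper open.
Joint ranges: [-2.6, 2.6], [-0.5, 2.12], [-1.47, 1.34], [0.16, 2.42], [-1.27, 4.41], [0.06, 2.06], [-2.6, 2.6]. Speed limits (rad/s): [2.22, 2.22, 2.79, 2.79, 3.14, 3.14, 3.14].

INTERFACE

Orientations are given as a unit quaternion [x, y, z, w].
In Python, from workcell import manip, camera, ticket, boxes_of, outline_of gives the robot as it stands.
- The arm moves only by the tool carry_out, never from a script. Its argument "deltas" is a list of rows, each a list of 5 numbers: the shift along the tool's x, y, z as a fraction of full scale, then the turn about the tool's z as a fraction of full scale, then the opening, from -1 (shut) to 1 (fully open), so that 0 is half open. In form: [[tx, ty, tz, spin, gripper], ...]. A call has 1 to 20 rows; each row is the pose to reach, as a shift and turn from the pose commanded when the call began, along the tool's axes at that moment; what a row does not reach only later rows make up. Full scale, the value 1, is 150 mm for a shift and 30 degrees for a turn. A row lasts 1/8 s, in which the tool goes at most 62.5 mm and 10.7 degrees, less where a joint would pass 70% of its speed; a pose out of reach is approached as far as the arm can. A call with a number of a shift or a turn outside -1 to 1 is refused whole. A call with a gripper value outside its range is refused whole. The fingers move at their own pace and stop on an object; "force" is the grip in N (left out, the last holds). Time passes only in rows, so rows that repeat a pose let the fingers close. It gives the time, the measured TCP pose, the force, the opening and the grip force at its end, in the units of the state.
- manip.get_obs(): the state, without advancing time (a new reading comes with each control period).
- camera(name): name is "scene" or "top"; returns a dict with "img" (384x512x3 uint8, red, green, blue), "depth" (384x512 float32, m along the optical axis (not along the pixel's ray), 0 where there is no reading), "vertical_fov" (degrees; the focal length in pixels is half the picture's height over the tangent of half this angle, whatever the lens; pixels are square), "cx", "cy" (the principal point, pixels), "k1" (the pictures are not rectified: a ray, as slopes to the right and down, at radius r is drawn at 1 + k1 r^2 times it, then the intrinsics apply), "R" (3x3) and "t" (3): a world point X has camera coordinates R X + t. Camera axes: x right, y down, z forward; pixel columns grow to the right and rows downward; lengths in m; the calibration is good to about 2 mm. A picture is of the moment at which its call begins.
- ticket.hand_in(): hands the job in; it is judged then, once.
Trained networks look in a picture, given as the dict that the camera call returned (one of the last four; its "shot" number tells which), for a name from the list of things; names that differ only in an ending like _2 or _b are one class to them, and where a whole thing is asked for, a point or a joint stands for the part that bears it (a point fixed in the world has none). Each returns a list of dicts, best first, with "conf" (0 to 1); they miss things now and then, are a little off and sometimes report something else, mostly with a low value. They report only what shows in the picture. A call takes as long as a camera call.
- boxes_of(query, picture): "position" ([x, y, z] in m, in world coordinates, good to about 4 mm: the middle of the surface that is visible of it).
- outline_of(query, picture): "region" (384x512 bool, what is visible of it).
The state is a dict: "clock": time; "joint_pos": joint angles; "joint_velocities": joint speeds; "tau": joint torques, N m; "position": TCP position; "ee_rot": TCP orientation; "ft_force": force on the tool from outside, world axes, zero at the start; "torque": the same for the moment, N m; "grip_width": opening from 0.0 (shut) to 1.0 (fully open); "grasp_force": force on a finger pad.
Only numpy, scipy, OpenCV 4.12 (cv2) and the standard library are available. Lean on these libraries where they do the work, as an engineer would, in place of code of your own. Each camera call takes 0.05 s, during which the arm holds its last target. There are 200 camera calls.

## Working session

There is one attempt and no reset: what is moved stays moved. The work goes in short steps, Python scripts to look and compute and a tool call to move; the robot and the scene stay as the last step left them, time stands still between calls to the robot, and variables do not carry over. Pictures are saved under pics/ and viewed, at most 10 in all, crops included, and the job is handed in when it is done.

Besides the shell and the picture viewer there is one more tool, called after ">>>" in YAML: its name, and indented under it one key for each argument. carry_out: Moves the arm, as the interface text tells. Its arguments: {"type":"object","properties":{"deltas":{"type":"array","items":{"type":"array","items":{"type":"number"}}},"force":{"type":"number"}},"required":["deltas"]}

```bash
mkdir -p pics; ls; cat > h.py <<'E'
import numpy as np, cv2
from workcell import manip, camera, ticket, boxes_of, outline_of
def K(p):
    f=p["img"].shape[0]/2/np.tan(np.radians(p["vertical_fov"])/2); return f
def unproj(p,u,v,d=None):
    f=K(p); x=(u-p["cx"])/f; y=(v-p["cy"])/f; a,b=x,y
    for _ in range(20):
        s=1+p["k1"]*(a*a+b*b); a,b=x/s,y/s
    if d is None: d=p["depth"][np.round(v).astype(int),np.round(u).astype(int)]
    X=np.stack([a*d,b*d,d+0*a],-1)
    return (X-p["t"])@p["R"]
def proj(p,X):
    c=np.asarray(X)@p["R"].T+p["t"]; a=c[...,0]/c[...,2]; b=c[...,1]/c[...,2]
    s=1+p["k1"]*(a*a+b*b); f=K(p); return np.stack([a*s*f+p["cx"],b*s*f+p["cy"]],-1)
E
python3 - <<'E'
from h import *
o=manip.get_obs(); print({k:np.round(v,3) for k,v in o.items()})
np.set_printoptions(precision=4,suppress=True)
for n in("scene","top"):
    p=camera(n); cv2.imwrite(f"pics/{n}0.png",p["img"][...,::-1]); np.save(f"/tmp/{n}.npy",p,allow_pickle=True)
    print(n,p["vertical_fov"],p["k1"],-p["R"].T@p["t"])
    for q in("bay","gate","latch_bar","tab","bar_end","keeper_post","gate_edge","pivot","hinge","elec_tape","tip_jar","wire_reel","side_cutter"):
        try: print(q,[(np.round(b["position"],4),round(b["conf"],2)) for b in boxes_of(q,p)[:2]])
        except Exception as e: print(q,e)
E
```

```text
pics
{'clock': np.float64(0.0), 'joint_pos': array([-0.802,  0.333, -0.065,  1.461,  0.022,  1.35 , -0.088]), 'joint_velocities': array([-0.001,  0.001,  0.001,  0.   , -0.001,  0.001, -0.002]), 'tau': array([ 0.0000e+00, -6.2542e+01,  4.9000e-02, -3.9161e+01,  1.6000e-02,
        1.0000e-02,  0.0000e+00]), 'position': array([0.445, 0.439, 0.253]), 'ee_rot': array([ 0.386,  0.923, -0.001, -0.   ]), 'ft_force': array([ 0.556,  0.555, -0.691]), 'torque': array([-0.021,  0.056, -0.006]), 'grasp_force': np.float64(0.0), 'grip_width': np.float64(0.998)}
scene 52.48505812209555 -0.026520051231236984 [-0.4147 -0.5504  0.5419]
bay [(array([0.4135, 0.1878, 0.0469]), 0.78)]
gate [(array([0.4181, 0.1724, 0.0597]), 0.71)]
latch_bar [(array([0.4435, 0.153 , 0.0745]), 0.52)]
tab [(array([0.4419, 0.1516, 0.0744]), 0.57), (array([0.5106, 0.1919, 0.1012]), 0.52)]
bar_end [(array([0.4479, 0.1533, 0.0685]), 0.58)]
keeper_post []
gate_edge [(array([0.4154, 0.1706, 0.0673]), 0.91)]
pivot [(array([0.4421, 0.1535, 0.0762]), 0.72), (array([0.4132, 0.1704, 0.0631]), 0.57)]
hinge [(array([0.4076, 0.1883, 0.04
[... 467 characters left out ...]
49, 0.0726]), 0.72)]
tab [(array([0.443 , 0.1547, 0.0687]), 0.64)]
bar_end [(array([0.4392, 0.1538, 0.073 ]), 0.81), (array([ 0.4629, -0.2541,  0.0379]), 0.51)]
keeper_post [(array([0.5114, 0.1888, 0.0694]), 0.7)]
gate_edge [(array([0.4173, 0.1723, 0.0759]), 0.85), (array([0.4401, 0.1594, 0.0708]), 0.44)]
pivot [(array([0.4176, 0.1754, 0.0826]), 0.82)]
hinge [(array([0.4313, 0.2318, 0.0202]), 0.91)]
elec_tape [(array([0.4668, 0.2557, 0.0324]), 0.55)]
tip_jar [(array([ 0.5095, -0.1692,  0.0991]), 0.57), (array([0.4188, 0.1733, 0.0765]), 0.52)]
wire_reel [(array([0.4191, 0.1748, 0.0746]), 0.65), (array([ 0.463 , -0.253 ,  0.0393]), 0.6)]
side_cutter [(array([ 0.4619, -0.3955,  0.0122]), 0.56)]
```

```bash
python3 - <<'E'
from h import *
p=np.load("/tmp/top.npy",allow_pickle=True).item();q=np.load("/tmp/scene.npy",allow_pickle=True).item()
a=proj(p,np.array([.43,.2,.05]));b=proj(q,np.array([.43,.2,.05]));print(a,b)
def crop(p,c,w,h,n,s):
    u,v=int(c[0]-w/2),int(c[1]-h/2);u=max(0,min(u,512-w));v=max(0,min(v,384-h))
    cv2.imwrite(n,cv2.resize(p["img"][v:v+h,u:u+w,::-1],None,fx=s,fy=s,interpolation=cv2.INTER_CUBIC));print(n,u,v)
crop(p,a,130,100,"pics/topc.png",6)
crop(q,b,200,150,"pics/scc.png",4)
E
```

```text
[171.44581183 194.76994041] [200.0087126  188.24904433]
pics/topc.png 106 144
pics/scc.png 100 113
```

View pics/topc.png

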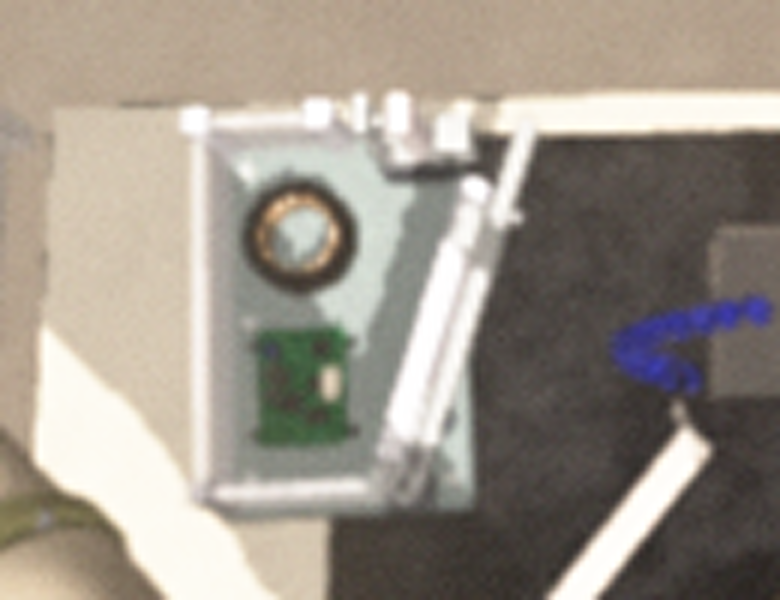

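View pics/scc.png

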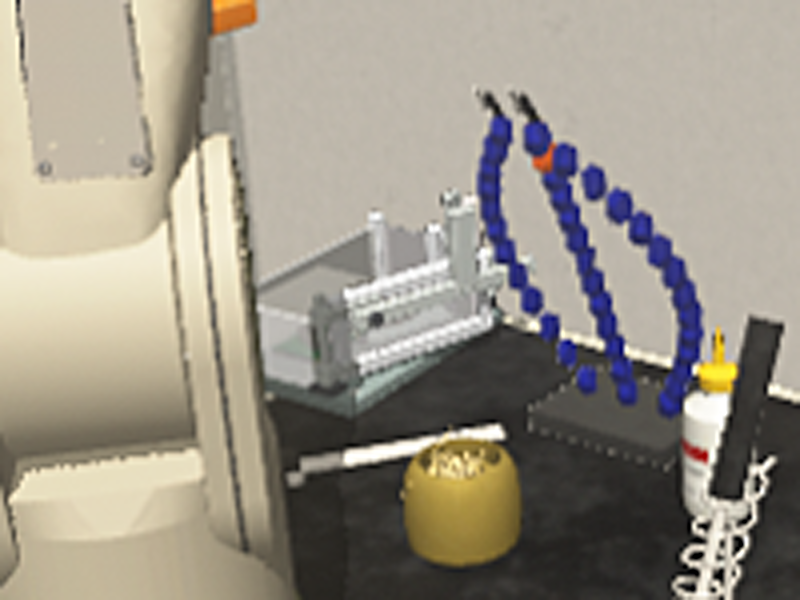

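The top crop shows the bay with world +x up and world −y to the right. The hinge is near (410,460), the gate edge near (475,185), the bar end near (525,125) and the keeper blocks near (400–450,110–140). The scene crop shows the tab standing upright with blue coolant hoses nearby, to the right (world −y). Next I'll measure the geometry.

```bash
python3 - <<'E'
from h import *
np.set_printoptions(precision=4,suppress=True,linewidth=150)
p=np.load("/tmp/top.npy",allow_pickle=True).item()
C=-p["R"].T@p["t"]
def ray(cu,cv,z):
    u,v=106+cu/6-.4,144+cv/6-.4
    X=unproj(p,u,v,1.0); return C+(X-C)*(z-C[2])/(X[2]-C[2])
for n,cu,cv,z in [("postBL",195,120,.076),("postBR",200,490,.076),("plateFR",475,512,.012),("hinge",408,460,.09),("gedge",473,180,.084),("barend",528,122,.073),("tabtop",512,215,.13),("bartab",490,240,.073),("pad",400,95,.113),("lip",452,128,.069),("lipright",473,128,.069),("p1",317,105,.076),("p2",360,105,.076)]:
    print(n,ray(cu,cv,z))
# depth map of region in world z
v,u=np.mgrid[144:244,106:236]; W=unproj(p,u.astype(float),v.astype(float)); np.save("/tmp/W.npy",W)
Z=(W[...,2]*1000).round().astype(int)
print("cols x",range(156,206,2));
for r in range(150,192,2): print(r,W[r-144,70,0].round(3),Z[r-144,50:100:2])
# high scene points near tab region
q=np.load("/tmp/scene.npy",allow_pickle=True).item()
v,u=np.mgrid[0:384,0:512]; S=unproj(q,u.astype(float),v.astype(float)).reshape(-1,3)
m=(q["depth"].ravel()>0)&(S[:,0]>.35)&(S[:,0]<.7)&(S[:,1]>-.1)&(S[:,1]<.4)&(S[:,2]>.09)&(S[:,2]<.6)
for lo in np.arange(.09,.5,.05):
    s=S[m&(S[:,2]>lo)&(S[:,2]<lo+.05)]
    if len(s): print(lo,len(s),s.min(0),s.max(0))
s=S[m&(S[:,0]<.535)&(S[:,1]>.05)]; print(s[::max(1,len(s)//40)])
E
```

```text
postBL [0.5204 0.2967 0.076 ]
postBR [0.3376 0.2875 0.076 ]
plateFR [0.332  0.1651 0.012 ]
hinge [0.3493 0.1841 0.09  ]
gedge [0.4858 0.1564 0.084 ]
barend [0.517  0.1317 0.073 ]
tabtop [0.4583 0.1299 0.13  ]
bartab [0.4583 0.1495 0.073 ]
pad [0.5213 0.1873 0.113 ]
lip [0.5157 0.1699 0.069 ]
lipright [0.5155 0.1595 0.069 ]
p1 [0.5268 0.2359 0.076 ]
p2 [0.5264 0.2145 0.076 ]
cols x range(156, 206, 2)
150 0.789 [-718 -711 -715 -729 -716 -725 -719 -727 -724 -733 -722 -729 -721 -724 -726 -724 -724 -735 -725 -714 -720 -711 -717 -726 -717]
152 0.78 [-730 -722 -727 -724 -728 -719 -708 -724 -728 -721 -725 -723 -719 -725 -714 -714 -725 -728 -731 -733 -711 -728 -720 -729 -722]
154 0.768 [-732 -722 -723 -719 -723 -720 -725 -717 -727 -718 -719 -723 -719 -727 -711 -733 -728 -726 -720 -719 -725 -723 -721 -727 -720]
156 0.76 [-722 -725 -720 -719 -720 -719 -719 -723 -725 -723 -727 -728 -727 -720 -721 -718 -718 -716 -718 -728 -723 -723 -719 -731 -723]
158 0.746 [-722 -724 -726 -722 -711 -718 -729 -723 -716 -727 -711 -722 -738 -711 -731 -718 -723 -719 -731 -722 -720 -718 -728 -717 -714]
160 0.737 [-72
[... 2266 characters left out ...]
02]
 [0.4534 0.1498 0.1296]
 [0.3877 0.0686 0.1662]
 [0.4595 0.1472 0.1249]
 [0.4391 0.154  0.127 ]
 [0.3834 0.0795 0.1596]
 [0.4445 0.151  0.1226]
 [0.3829 0.0689 0.1589]
 [0.4551 0.1482 0.1164]
 [0.4428 0.1539 0.1161]
 [0.3874 0.0727 0.1507]
 [0.4521 0.1461 0.1113]
 [0.4425 0.1581 0.1089]
 [0.3835 0.0735 0.1459]
 [0.4474 0.1505 0.1055]
 [0.3977 0.0706 0.1387]
 [0.4597 0.149  0.0983]
 [0.4397 0.1526 0.1011]
 [0.3936 0.0713 0.1339]
 [0.4472 0.1472 0.0964]
 [0.4031 0.0681 0.1282]
 [0.393  0.0783 0.1266]
 [0.3921 0.0741 0.1247]
 [0.3981 0.0683 0.1208]
 [0.408  0.0618 0.1155]
 [0.3976 0.0613 0.1133]
 [0.4016 0.0718 0.1033]
 [0.4035 0.0627 0.1015]
 [0.4099 0.0534 0.0981]
 [0.4057 0.0576 0.0925]]
```

```bash
python3 - <<'E'
from h import *
np.set_printoptions(precision=4,suppress=True,linewidth=150)
p=np.load("/tmp/top.npy",allow_pickle=True).item();q=np.load("/tmp/scene.npy",allow_pickle=True).item()
v,u=np.mgrid[0:384,0:512]; u=u.astype(float);v=v.astype(float)
A=unproj(p,u,v).reshape(-1,3);S=unproj(q,u,v).reshape(-1,3)
def box(P,lo,hi): return P[((P>lo)&(P<hi)).all(1)]
def line(P,n):
    c=np.median(P[:,:2],0)
    d,_,x,y=0,0,0,0
    vx,vy,x0,y0=cv2.fitLine(P[:,:2].astype(np.float32),cv2.DIST_HUBER,0,.002,.001).ravel()
    print(n,len(P),"ang deg",np.degrees(np.arctan(vy/vx)),"y at x=.449",y0+vy/vx*(.449-x0), P.min(0),P.max(0))
for n,P in(("top",A),("scene",S)):
    t=box(P,[.42,.13,.117],[.48,.18,.136]); print(n,"tab",len(t),t.mean(0),t.min(0),t.max(0)); line(t,"tabline")
    b=box(P,[.49,.11,.055],[.54,.16,.085]); print("bar",b.mean(0) if len(b) else 0); line(b,"bar")
g=box(A,[.36,.15,.077],[.485,.2,.09]); line(g,"gate top")
w=box(A,[.35,.27,.06],[.51,.31,.075]);
if len(w): line(w,"backwall")
e=box(A,[.3,.26,-.1],[.6,.33,.2]); line(box(A,[.36,.28,.03],[.5,.31,.08]),"bw")
k=box(A,[.49,.14,.1],[.54,.24,.12]); print("pad",k.mean(0),k.min(0),k.max(0))
h=box(A,[.33,.16,.084],[.365,.21,.1]); print("hinge",len(h),h.mean(0) if len(h) else 0)
l=box(A,[.5,.14,.06],[.54,.2,.075]);print("lip",l.mean(0)); 
print(l[:,:3])
E
```

```text
top tab 34 [0.4532 0.1497 0.1276] [0.4426 0.1438 0.1208] [0.4639 0.156  0.1322]
tabline 34 ang deg -13.539836 y at x=.449 0.15069252 [0.4426 0.1438 0.1208] [0.4639 0.156  0.1322]
bar [0.5039 0.1345 0.0698]
bar 35 ang deg -22.335964 y at x=.449 0.15660107 [0.4904 0.1276 0.0595] [0.5177 0.1424 0.0759]
scene tab 34 [0.4495 0.1523 0.1239] [0.4391 0.1472 0.1175] [0.4616 0.1627 0.1296]
tabline 34 ang deg -20.722233 y at x=.449 0.15210813 [0.4391 0.1472 0.1175] [0.4616 0.1627 0.1296]
bar [0.5101 0.1345 0.0671]
bar 13 ang deg -57.044254 y at x=.449 0.22805956 [0.5052 0.1289 0.0589] [0.5155 0.1417 0.0717]
gate top 178 ang deg -14.709527 y at x=.449 0.16638312 [0.3601 0.1502 0.077 ] [0.4847 0.1961 0.0899]
backwall 119 ang deg 2.4660277 y at x=.449 0.29483625 [0.3506 0.2887 0.06  ] [0.5084 0.2991 0.0735]
bw 235 ang deg 2.6958914 y at x=.449 0.29355696 [0.3602 0.2801 0.03  ] [0.4993 0.2991 0.0735]
pad [0.5111 0.1956 0.1099] [0.5021 0.1828 0.1   ] [0.5207 0.2088 0.1156]
hinge 15 [0.3464 0.1954 0.0879]
lip [0.512  0.1721 0.0675]
[[0.5223 0.1763 0.0667]
 [0.5214 0.1727 0.0699]
 [0.5222 0.1703 0.066
[... 335 characters left out ...]
93]
 [0.5113 0.1835 0.0747]
 [0.5141 0.1827 0.063 ]
 [0.5132 0.1761 0.0665]
 [0.5125 0.1727 0.069 ]
 [0.5126 0.1698 0.0682]
 [0.5129 0.1671 0.0669]
 [0.5143 0.1651 0.0612]
 [0.5141 0.1621 0.0615]
 [0.5116 0.1831 0.061 ]
 [0.5096 0.1756 0.0688]
 [0.5084 0.1718 0.0732]
 [0.51   0.1701 0.0665]
 [0.5104 0.1674 0.0645]
 [0.5101 0.1642 0.0657]
 [0.5075 0.1822 0.0653]
 [0.5058 0.175  0.0716]
 [0.5072 0.1731 0.0657]
 [0.5068 0.1699 0.0672]
 [0.5058 0.1662 0.071 ]
 [0.506  0.1634 0.0701]
 [0.5075 0.1616 0.0637]
 [0.5037 0.1903 0.069 ]
 [0.5043 0.1878 0.0665]
 [0.5043 0.185  0.066 ]
 [0.5048 0.1765 0.0634]
 [0.5041 0.173  0.0662]
 [0.5047 0.1676 0.063 ]
 [0.5046 0.1645 0.0635]
 [0.505  0.1619 0.0616]]
```

>>> carry_out:
  deltas:
    - [-0.12, -0.11, 0, -0.1, 1]
    - [-0.35, -0.33, 0, -0.3, 1]
    - [-0.6, -0.55, 0, -0.5, 1]
    - [-0.7, -0.66, 0, -0.5, 1]
    - [-0.7, -0.66, 0, -0.5, 1]
  force: 30

```text
clock: 2.02
position: [0.4484, 0.2938, 0.2538]
ee_rot: [0.264, 0.965, 0.0, 0.0]
ft_force: [0.6, 0.5, 0.8]
grip_width: 0.999
grasp_force: 0.0
```

```bash
cat >> h.py <<'E'
from scipy.spatial.transform import Rotation as Rn
def st(target=None,yawdir=None):
    o=manip.get_obs(); M=Rn.from_quat(o["ee_rot"]).as_matrix(); np.set_printoptions(precision=4,suppress=True)
    print("t",round(float(o["clock"]),2),"pos",o["position"],"ydir",np.degrees(np.arctan2(M[1,1],M[0,1])).round(2),"z",M[:,2],"F",o["ft_force"],"T",o["torque"],"w",o["grip_width"],"gf",o["grasp_force"])
    if target is not None: print("frac",M.T@(np.array(target)-o["position"])/.15)
    return o,M
E
python3 -c "
from h import *
st([.452,.150,.2])"
```

```text
t 2.02 pos [0.4484 0.2938 0.2538] ydir 59.44 z [ 0.0007  0.0005 -1.    ] F [0.5664 0.4597 0.822 ] T [-0.0388  0.0156 -0.0027] w 0.9989894774055267 gf 0.0
frac [-0.5079 -0.8136  0.358 ]
```

>>> carry_out:
  deltas:
    - [-0.1, -0.16, 0, -0.1, 1]
    - [-0.3, -0.48, 0.1, -0.3, 1]
    - [-0.48, -0.75, 0.25, -0.45, 1]
    - [-0.51, -0.81, 0.35, -0.49, 1]
    - [-0.51, -0.81, 0.35, -0.49, 1]
    - [-0.51, -0.81, 0.35, -0.49, 1]

```text
clock: 2.78
position: [0.4529, 0.1533, 0.2015]
ee_rot: [0.136, 0.991, 0.0, 0.0]
ft_force: [-0.3, 0.4, 0.4]
grip_width: 0.998
grasp_force: 0.0
```

```bash
python3 - <<'E'
from h import *
st([.452,.15,.118])
p=camera("scene");b=proj(p,np.array([.45,.17,.1])).astype(int);print(b)
u,v=b[0]-80,b[1]-60
cv2.imwrite("pics/sc2.png",cv2.resize(p["img"][v:v+120,u:u+160,::-1],None,fx=5,fy=5,interpolation=cv2.INTER_CUBIC))
p=camera("top");b=proj(p,np.array([.45,.17,.1])).astype(int)
u,v=b[0]-60,b[1]-45
for n in ("tab","bar_end","gate_edge"): print(n,[(np.round(x["position"],4),round(x["conf"],2)) for x in boxes_of(n,p)[:2]])
E
```

```text
t 2.77 pos [0.4529 0.1533 0.2015] ydir 74.42 z [ 0.0007  0.0007 -1.    ] F [-0.2859  0.4442  0.4182] T [-0.0047  0.0006  0.0243] w 0.9978734315452749 gf 0.0
frac [-0.     -0.0234  0.5565]
[210 173]
tab []
bar_end []
gate_edge []
```

View pics/sc2.png

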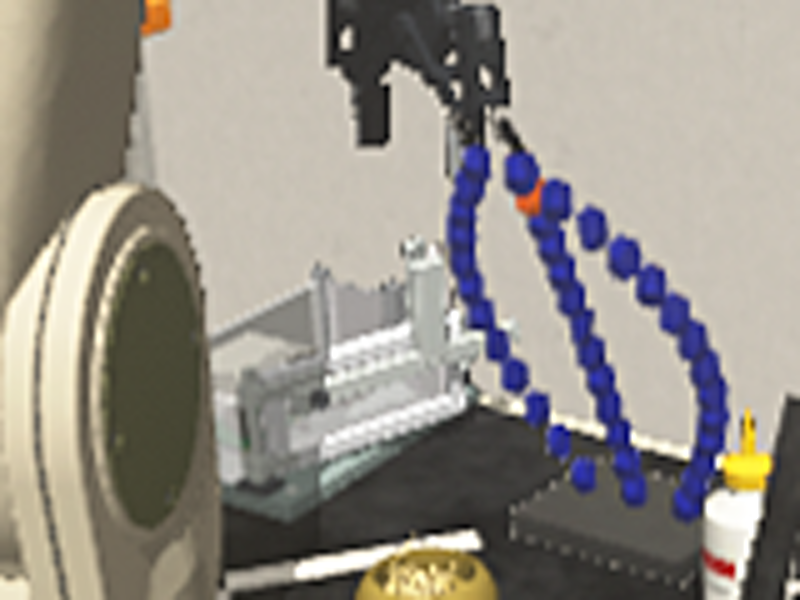

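The two fingers sit either side of the tab (tab top at about (427,250), fingers at x≈372 and 462), and the hoses stand in front and clear. I'll descend to grasp height.

>>> carry_out:
  deltas:
    - [0, 0, 0.1, 0, 1]
    - [0, 0, 0.3, 0, 1]
    - [0, 0, 0.45, 0, 1]
    - [0, 0, 0.55, 0, 1]
    - [0, 0, 0.55, 0, 1]
    - [0, 0, 0.55, 0, 1]

```text
clock: 3.78
position: [0.4531, 0.1515, 0.1189]
ee_rot: [0.136, 0.991, 0.0, 0.0]
ft_force: [0.3, 0.1, 0.8]
grip_width: 1.003
grasp_force: 0.0
```

```bash
python3 - <<'E'
from h import *
st([.452,.15,.118])
E
```

```text
t 3.77 pos [0.4531 0.1515 0.1189] ydir 74.33 z [ 0.0009  0.0004 -1.    ] F [0.2545 0.1492 0.8086] T [-0.0115  0.0383  0.0031] w 1.0029998346830615 gf 0.0
frac [ 0.0043 -0.0119  0.006 ]
```

Close gently on the tab.

>>> carry_out:
  deltas:
    - [0, -0.01, 0, 0, 0.4]
    - [0, -0.01, 0, 0, -0.2]
    - [0, -0.01, 0, 0, -0.5]
    - [0, -0.01, 0, 0, -0.7]
    - [0, -0.01, 0, 0, -1]
    - [0, -0.01, 0, 0, -1]
    - [0, -0.01, 0, 0, -1]
    - [0, -0.01, 0, 0, -1]
    - [0, -0.01, 0, 0, -1]
  force: 30

```text
clock: 4.9
position: [0.4524, 0.1506, 0.1185]
ee_rot: [0.136, 0.991, 0.001, 0.0]
ft_force: [-0.7, 6.2, 2.6]
grip_width: 0.114
grasp_force: 30.2
```

```bash
python3 - <<'E'
from h import *
st([.452,.15,.118])
E
```

```text
t 4.9 pos [0.4524 0.1506 0.1185] ydir 74.35 z [ 0.0005  0.001  -1.    ] F [-0.7347  6.213   2.629 ] T [ 1.0718  0.0678 -0.4705] w 0.11431101584908746 gf 30.199718936928548
frac [ 0.0014 -0.0043  0.0036]
```

Opening of 9.7 mm matches the 10 mm tab, so it is held. Next I'll work out the arc moves.

```bash
cat >> h.py <<'E'
H=np.array([.3403,.1955])
def pose(g,b,lift=0):  # gate heading deg (world), bar angle rad -> TCP xyz
    a=np.radians(g); d=np.array([np.cos(a),np.sin(a)]); n=np.array([-d[1],d[0]])
    al=.035+.085*np.cos(b)-.049*np.sin(b); up=.066+.085*np.sin(b)+.049*np.cos(b)
    return np.r_[H+d*al-n*.013, up+.0035+lift]
def rows(g0,b0,lst,l0=0):
    a=np.radians(g0+90); ty=np.array([np.cos(a),np.sin(a),0]); tx=np.array([-ty[1],ty[0],0]); tz=np.array([0,0,-1.])
    for r in lst:
        d=(pose(*r)-pose(g0,b0,l0))/.15
        print(r,np.round([d@tx,d@ty,d@tz,-(r[0]-g0)/30],3).tolist())
E
python3 - <<'E'
from h import *
print(pose(-15.65,0))
rows(-15.65,0,[(-15.65,b) for b in(.05,.1,.15,.2)])
rows(-15.65,.2,[(g,.2) for g in(-15,-14,-13,-12,-11,-10,-9,-8,-7,-6,-5)])
E
```

```text
[0.45234442 0.15061071 0.1185    ]
(-15.65, 0.05) [0.017, 0.0, -0.028, -0.0]
(-15.65, 0.1) [0.035, 0.0, -0.055, -0.0]
(-15.65, 0.15) [0.055, 0.0, -0.081, -0.0]
(-15.65, 0.2) [0.076, -0.0, -0.106, -0.0]
(-15, 0.2) [-0.001, 0.008, 0.0, -0.022]
(-14, 0.2) [-0.002, 0.021, 0.0, -0.055]
(-13, 0.2) [-0.003, 0.034, 0.0, -0.088]
(-12, 0.2) [-0.004, 0.046, 0.0, -0.122]
(-11, 0.2) [-0.005, 0.059, 0.0, -0.155]
(-10, 0.2) [-0.005, 0.072, 0.0, -0.188]
(-9, 0.2) [-0.005, 0.084, 0.0, -0.222]
(-8, 0.2) [-0.005, 0.097, 0.0, -0.255]
(-7, 0.2) [-0.005, 0.11, 0.0, -0.288]
(-6, 0.2) [-0.004, 0.123, 0.0, -0.322]
(-5, 0.2) [-0.004, 0.135, 0.0, -0.355]
```

>>> carry_out:
  deltas:
    - [0.009, 0.002, -0.014, 0, -1]
    - [0.017, 0.004, -0.028, 0, -1]
    - [0.026, 0.006, -0.042, 0, -1]
    - [0.035, 0.006, -0.055, 0, -1]
    - [0.045, 0.006, -0.068, 0, -1]
    - [0.055, 0.006, -0.081, 0, -1]
    - [0.065, 0.006, -0.094, 0, -1]
    - [0.076, 0.006, -0.106, 0, -1]
    - [0.076, 0.006, -0.106, 0, -1]
    - [0.076, 0.006, -0.106, 0, -1]
    - [0.076, 0.006, -0.106, 0, -1]

```text
clock: 6.28
position: [0.4415, 0.154, 0.1342]
ee_rot: [0.136, 0.991, 0.0, -0.0]
ft_force: [1.7, 4.5, -4.6]
grip_width: 0.115
grasp_force: 29.3
```

```bash
python3 - <<'E'
from h import *
st(pose(-15.65,.2))
p=camera("scene");np.save("/tmp/scene.npy",p,allow_pickle=True);b=proj(p,np.array([.45,.17,.1])).astype(int);print(b)
u,v=b[0]-60,b[1]-50
cv2.imwrite("pics/sc3.png",cv2.resize(p["img"][v:v+90,u:u+120,::-1],None,fx=6,fy=6,interpolation=cv2.INTER_CUBIC))
E
```

```text
t 6.28 pos [0.4415 0.154  0.1342] ydir 74.33 z [-0.0001  0.0002 -1.    ] F [ 1.7189  4.4893 -4.6379] T [ 0.7502 -0.4603 -0.4283] w 0.11519297963527636 gf 29.322447180747986
frac [ 0.0005 -0.002  -0.0014]
[210 173]
```

View pics/sc3.png

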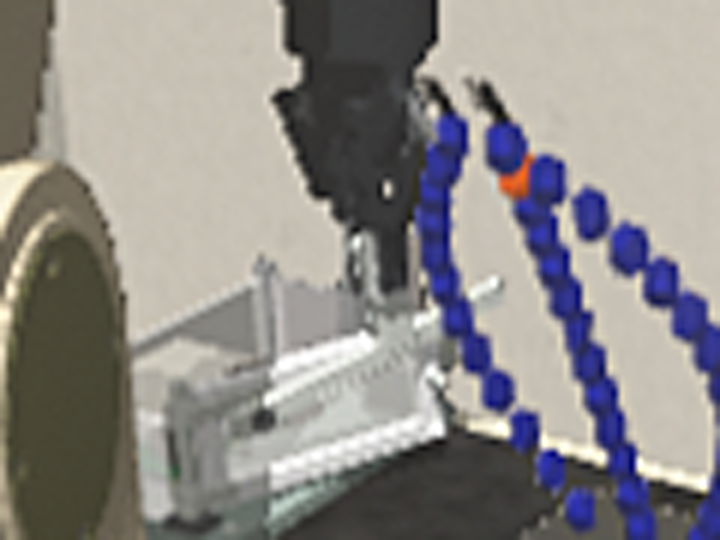

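The bar is raised: it runs from about (265,415) up to (505,285), tilted above the gate top rail. Swinging toward the keeper now, stopping short of contact.

>>> carry_out:
  deltas:
    - [-0.001, 0.008, 0, -0.022, -1]
    - [-0.002, 0.021, 0, -0.055, -1]
    - [-0.003, 0.034, 0, -0.088, -1]
    - [-0.004, 0.046, 0, -0.122, -1]
    - [-0.005, 0.059, 0, -0.155, -1]
    - [-0.005, 0.072, 0, -0.188, -1]
    - [-0.005, 0.084, 0, -0.222, -1]
    - [-0.005, 0.097, 0, -0.255, -1]
    - [-0.005, 0.11, 0, -0.288, -1]
    - [-0.004, 0.123, 0, -0.322, -1]
    - [-0.004, 0.123, 0, -0.322, -1]
    - [-0.004, 0.123, 0, -0.322, -1]

```text
clock: 7.82
position: [0.4476, 0.1718, 0.1346]
ee_rot: [0.052, 0.999, 0.0, 0.001]
ft_force: [6.1, 2.4, -2.2]
grip_width: 0.114
grasp_force: 29.1
```

```bash
python3 - <<'E'
from h import *
st(pose(-6,.2))
rows(-6,.2,[(g,.2) for g in(-5.5,-5,-4.5,-4,-3.5,-3,-2.5,-2,-1.5,-1,0,1,2)])
p=camera("top");b=proj(p,np.array([.48,.18,.08])).astype(int);u,v=b[0]-40,b[1]-30
cv2.imwrite("pics/t3.png",cv2.resize(p["img"][v:v+60,u:u+80,::-1],None,fx=8,fy=8,interpolation=cv2.INTER_CUBIC));print(u,v)
E
```

```text
t 7.83 pos [0.4476 0.1718 0.1346] ydir 84.04 z [ 0.0013  0.0007 -1.    ] F [ 6.1069  2.3687 -2.1654] T [ 0.4245 -1.4099 -0.3852] w 0.11445887257134259 gf 29.088060557842255
frac [ 0.0044 -0.0045  0.0009]
(-5.5, 0.2) [-0.001, 0.006, 0.0, -0.017]
(-5, 0.2) [-0.001, 0.013, 0.0, -0.033]
(-4.5, 0.2) [-0.002, 0.019, 0.0, -0.05]
(-4, 0.2) [-0.003, 0.025, 0.0, -0.067]
(-3.5, 0.2) [-0.003, 0.032, 0.0, -0.083]
(-3, 0.2) [-0.004, 0.038, 0.0, -0.1]
(-2.5, 0.2) [-0.004, 0.044, 0.0, -0.117]
(-2, 0.2) [-0.004, 0.051, 0.0, -0.133]
(-1.5, 0.2) [-0.005, 0.057, 0.0, -0.15]
(-1, 0.2) [-0.005, 0.063, 0.0, -0.167]
(0, 0.2) [-0.005, 0.076, 0.0, -0.2]
(1, 0.2) [-0.005, 0.089, 0.0, -0.233]
(2, 0.2) [-0.005, 0.102, 0.0, -0.267]
136 145
```

View pics/t3.png

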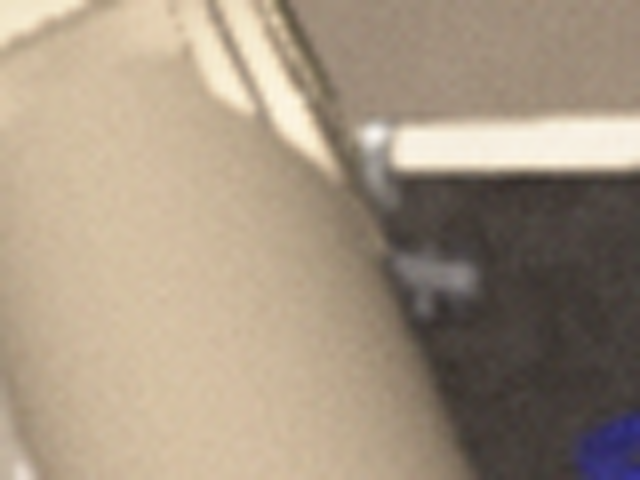

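The arm hides the keeper from above, so I'll go on by force, easing the radial 6 N a little.

>>> carry_out:
  deltas:
    - [-0.004, 0.006, 0, -0.017, -1]
    - [-0.007, 0.013, 0, -0.033, -1]
    - [-0.01, 0.019, 0, -0.05, -1]
    - [-0.011, 0.025, 0, -0.067, -1]
    - [-0.011, 0.032, 0, -0.083, -1]
    - [-0.011, 0.032, 0, -0.083, -1]
    - [-0.011, 0.032, 0, -0.083, -1]

```text
clock: 8.75
position: [0.4491, 0.1763, 0.1342]
ee_rot: [0.031, 1.0, 0.0, -0.0]
ft_force: [2.9, 4.4, -2.8]
grip_width: 0.111
grasp_force: 29.3
```

>>> carry_out:
  deltas:
    - [0, 0, 0, 0.03, -1]
    - [0, 0, 0, 0.05, -1]
    - [0, 0, 0, 0.05, -1]
    - [0, 0, 0, 0.05, -1]

```text
clock: 9.25
position: [0.4491, 0.1759, 0.1341]
ee_rot: [0.044, 0.999, -0.0, -0.0]
ft_force: [1.1, 2.7, -3.5]
grip_width: 0.112
grasp_force: 29.9
```

```bash
python3 - <<'E'
from h import *
st()
E
```

```text
t 9.25 pos [0.4491 0.1759 0.1341] ydir 84.99 z [-0.0003 -0.0002 -1.    ] F [ 1.0599  2.6682 -3.5332] T [ 0.5866 -0.471  -0.2567] w 0.1118002155910936 gf 29.886810779571533
```

>>> carry_out:
  deltas:
    - [0, 0.003, 0, 0.02, -1]
    - [-0.001, 0.007, 0, 0.02, -1]
    - [-0.001, 0.01, 0, 0.015, -1]
    - [-0.002, 0.013, 0, 0.01, -1]
    - [-0.002, 0.013, 0, 0.01, -1]
    - [-0.002, 0.013, 0, 0.01, -1]

```text
clock: 10.0
position: [0.4495, 0.1776, 0.134]
ee_rot: [0.046, 0.999, -0.0, -0.0]
ft_force: [-0.8, -3.1, -3.1]
grip_width: 0.11
grasp_force: 29.1
```

```bash
python3 - <<'E'
from h import *
st()
E
```

```text
t 10.0 pos [0.4495 0.1776 0.134 ] ydir 84.69 z [-0.0005 -0.0006 -1.    ] F [-0.7724 -3.0764 -3.1172] T [-0.6952 -0.1494  0.3558] w 0.11027702908028189 gf 29.14150893688202
```

Net moment about the hinge, −Fy·0.109 − Tz, is about 0, so there is no pad contact yet. I'll carry on in small steps using that gauge.

>>> carry_out:
  deltas:
    - [0, 0.003, 0, -0.02, -1]
    - [0, 0.006, 0, -0.035, -1]
    - [-0.001, 0.009, 0, -0.045, -1]
    - [-0.001, 0.013, 0, -0.055, -1]
    - [-0.001, 0.013, 0, -0.055, -1]
    - [-0.001, 0.013, 0, -0.055, -1]

```text
clock: 10.75
position: [0.4499, 0.1802, 0.1342]
ee_rot: [0.032, 0.999, 0.0, -0.0]
ft_force: [-1.1, -0.2, -5.2]
grip_width: 0.113
grasp_force: 29.2
```

```bash
cat >> h.py <<'E'
def net():
    o,M=st(); r=o["position"][:2]-H; F=o["ft_force"]; print("net",-(r[0]*F[1]-r[1]*F[0])-o["torque"][2])
E
python3 -c "
from h import *
net()"
```

```text
t 10.75 pos [0.4499 0.1802 0.1342] ydir 86.35 z [-0.0001  0.0003 -1.    ] F [-1.0671 -0.2106 -5.2351] T [-0.049   0.0058  0.062 ] w 0.11320981423896764 gf 29.238249957561493
net -0.022565336644473466
```

>>> carry_out:
  deltas:
    - [0, 0.004, 0, -0.01, -1]
    - [0, 0.008, 0, -0.02, -1]
    - [0, 0.012, 0, -0.03, -1]
    - [-0.001, 0.015, 0, -0.04, -1]
    - [-0.001, 0.015, 0, -0.04, -1]
    - [-0.001, 0.015, 0, -0.04, -1]

```text
clock: 11.5
position: [0.4503, 0.1823, 0.1342]
ee_rot: [0.021, 1.0, 0.0, -0.0]
ft_force: [-1.6, 0.7, -4.9]
grip_width: 0.118
grasp_force: 29.2
```

```bash
python3 -c "
from h import *
net()"
```

```text
t 11.5 pos [0.4503 0.1823 0.1342] ydir 87.54 z [-0.      0.0002 -1.    ] F [-1.588   0.7377 -4.9309] T [ 0.0435 -0.025   0.0357] w 0.11822307537640016 gf 29.229906499385834
net -0.09580399899545582
```

>>> carry_out:
  deltas:
    - [0, 0.004, 0, -0.01, -1]
    - [0, 0.008, 0, -0.02, -1]
    - [0, 0.012, 0, -0.03, -1]
    - [0, 0.015, 0, -0.04, -1]
    - [0, 0.015, 0, -0.04, -1]
    - [0, 0.015, 0, -0.04, -1]

```text
clock: 12.25
position: [0.4505, 0.1841, 0.1342]
ee_rot: [0.011, 1.0, -0.0, 0.0]
ft_force: [-0.1, -4.1, -4.6]
grip_width: 0.111
grasp_force: 29.6
```

```bash
python3 -c "
from h import *
net()"
```

```text
t 12.25 pos [0.4505 0.1841 0.1342] ydir 88.71 z [ 0.     -0.0002 -1.    ] F [-0.138  -4.1137 -4.6396] T [-0.6951 -0.1719 -0.1968] w 0.11119982820888372 gf 29.59318310022354
net 0.6516163915307686
```

Contact: net moment 0.65 N·m, so about 3.4 N on the pad. Pressing in a little further, aiming for 7–8 N.

>>> carry_out:
  deltas:
    - [0, 0.003, 0, -0.007, -1]
    - [0, 0.006, 0, -0.014, -1]
    - [0, 0.009, 0, -0.02, -1]
    - [0, 0.011, 0, -0.025, -1]
    - [0, 0.011, 0, -0.025, -1]
    - [0, 0.011, 0, -0.025, -1]

```text
clock: 13.0
position: [0.4507, 0.1853, 0.1342]
ee_rot: [0.005, 1.0, -0.0, 0.0]
ft_force: [0.4, -5.8, -4.4]
grip_width: 0.11
grasp_force: 30.0
```

```bash
python3 -c "
from h import *
net()"
```

```text
t 13.0 pos [0.4507 0.1853 0.1342] ydir 89.45 z [ 0.0002 -0.0007 -1.    ] F [ 0.352  -5.8043 -4.3919] T [-1.243  -0.2593 -0.2282] w 0.10956129238907845 gf 29.988402128219604
net 0.8653628804455991
```

>>> carry_out:
  deltas:
    - [0, 0.003, 0, -0.007, -1]
    - [0, 0.006, 0, -0.014, -1]
    - [0, 0.009, 0, -0.02, -1]
    - [0, 0.012, 0, -0.025, -1]
    - [0, 0.012, 0, -0.025, -1]
    - [0, 0.012, 0, -0.025, -1]

```text
clock: 13.75
position: [0.4508, 0.1864, 0.1342]
ee_rot: [-0.001, 1.0, -0.001, 0.0]
ft_force: [-1.1, -8.5, -3.1]
grip_width: 0.116
grasp_force: 30.7
```

```bash
python3 -c "
from h import *
net()
rows(.5,.2,[(.5,b) for b in(.18,.15,.12,.1,.08,.06,.04,.02,0)])
"
```

```text
t 13.75 pos [0.4508 0.1864 0.1342] ydir 90.15 z [ 0.     -0.0014 -1.    ] F [-1.11   -8.5331 -3.1161] T [-1.8067 -0.2624 -0.3084] w 0.1158048236301731 gf 30.720631778240204
net 1.261332848908256
(0.5, 0.18) [-0.009, -0.0, 0.01, -0.0]
(0.5, 0.15) [-0.021, -0.0, 0.025, -0.0]
(0.5, 0.12) [-0.033, 0.0, 0.041, -0.0]
(0.5, 0.1) [-0.041, -0.0, 0.051, -0.0]
(0.5, 0.08) [-0.048, -0.0, 0.062, -0.0]
(0.5, 0.06) [-0.056, -0.0, 0.073, -0.0]
(0.5, 0.04) [-0.063, -0.0, 0.084, -0.0]
(0.5, 0.02) [-0.07, -0.0, 0.095, -0.0]
(0.5, 0) [-0.076, -0.0, 0.106, -0.0]
```

About 7 N on the pad, where 6 N is needed to clear the lip. I'll add a touch more and lower to just above the lip.

>>> carry_out:
  deltas:
    - [0, 0.003, 0, -0.004, -1]
    - [0, 0.006, 0, -0.008, -1]
    - [-0.009, 0.006, 0.01, -0.008, -1]
    - [-0.015, 0.006, 0.018, -0.008, -1]
    - [-0.021, 0.006, 0.025, -0.008, -1]
    - [-0.027, 0.006, 0.033, -0.008, -1]
    - [-0.033, 0.006, 0.041, -0.008, -1]
    - [-0.033, 0.006, 0.041, -0.008, -1]
    - [-0.033, 0.006, 0.041, -0.008, -1]

```text
clock: 14.88
position: [0.4557, 0.1872, 0.1286]
ee_rot: [-0.003, 1.0, -0.001, -0.0]
ft_force: [-1.8, -11.6, 4.0]
grip_width: 0.113
grasp_force: 31.7
```

```bash
python3 -c "
from h import *
net()
rows(.5,.12,[(.5,b) for b in(.1,.08,.06,.04,.02,0,-.02)])
"
```

```text
t 14.88 pos [0.4557 0.1872 0.1286] ydir 90.38 z [-0.0003 -0.0016 -1.    ] F [ -1.8324 -11.602    3.9906] T [-2.1317  0.763  -0.27  ] w 0.11255929283509693 gf 31.658565402030945
net 1.6239278424105341
(0.5, 0.1) [-0.008, -0.0, 0.011, -0.0]
(0.5, 0.08) [-0.015, -0.0, 0.021, -0.0]
(0.5, 0.06) [-0.023, -0.0, 0.032, -0.0]
(0.5, 0.04) [-0.03, -0.0, 0.043, -0.0]
(0.5, 0.02) [-0.037, -0.0, 0.054, -0.0]
(0.5, 0) [-0.043, -0.0, 0.065, -0.0]
(0.5, -0.02) [-0.05, -0.0, 0.077, -0.0]
```

>>> carry_out:
  deltas:
    - [-0.004, 0, 0.005, 0, -1]
    - [-0.008, 0, 0.011, 0, -1]
    - [-0.012, 0, 0.016, 0, -1]
    - [-0.015, 0, 0.021, 0, -1]
    - [-0.019, 0, 0.027, 0, -1]
    - [-0.023, 0, 0.032, 0, -1]
    - [-0.023, 0, 0.032, 0, -1]

```text
clock: 15.75
position: [0.4592, 0.1873, 0.124]
ee_rot: [-0.003, 1.0, -0.001, -0.0]
ft_force: [-2.2, -11.0, 5.2]
grip_width: 0.109
grasp_force: 32.2
```

```bash
python3 -c "
from h import *
net()
"
```

```text
t 15.75 pos [0.4592 0.1873 0.124 ] ydir 90.37 z [-0.0001 -0.0014 -1.    ] F [ -2.1765 -11.0074   5.1807] T [-2.1026  0.8939 -0.272 ] w 0.10870131034433102 gf 32.169594168663025
net 1.599222389473253
```

No lip resistance so far; the 5 N is only grip friction. Lowering all the way.

>>> carry_out:
  deltas:
    - [-0.004, 0, 0.005, 0, -1]
    - [-0.007, 0, 0.011, 0, -1]
    - [-0.011, 0, 0.016, 0, -1]
    - [-0.014, 0, 0.022, 0, -1]
    - [-0.018, 0, 0.028, 0, -1]
    - [-0.02, 0, 0.032, 0, -1]
    - [-0.02, 0, 0.032, 0, -1]

```text
clock: 16.62
position: [0.4624, 0.1873, 0.1193]
ee_rot: [-0.003, 1.0, -0.001, 0.0]
ft_force: [-2.0, -11.0, 6.9]
grip_width: 0.11
grasp_force: 32.5
```

```bash
python3 -c "
from h import *
net()
p=camera('scene');b=proj(p,np.array([.48,.17,.08])).astype(int);print(b)
u,v=b[0]-60,b[1]-45
cv2.imwrite('pics/sc4.png',cv2.resize(p['img'][v:v+90,u:u+120,::-1],None,fx=6,fy=6,interpolation=cv2.INTER_CUBIC))
"
```

```text
t 16.62 pos [0.4624 0.1873 0.1193] ydir 90.37 z [ 0.0003 -0.0013 -1.    ] F [ -2.0389 -10.968    6.9461] T [-2.1221  0.8421 -0.2555] w 0.10997468825165697 gf 32.545837461948395
net 1.6117328061479148
[216 176]
```

View pics/sc4.png

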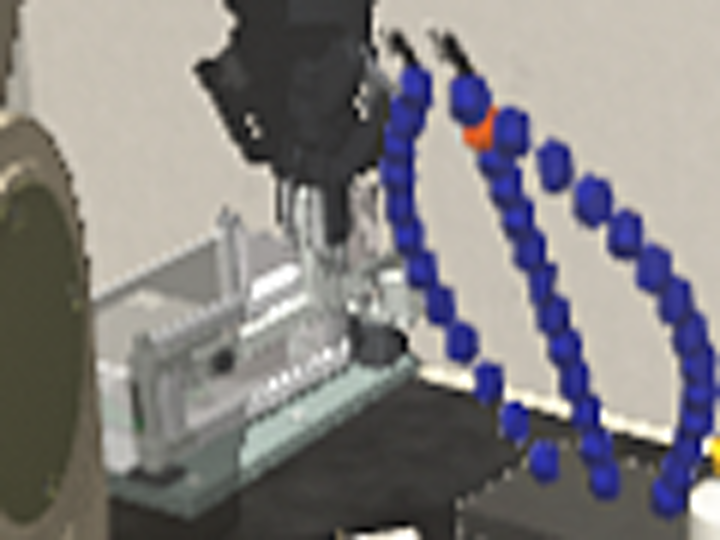

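The bar looks level in the channel, with the TCP height back at its starting grasp value. I'll ease the press, then open.

>>> carry_out:
  deltas:
    - [0, -0.003, 0, 0, -1]
    - [0, -0.006, 0, 0, -1]
    - [0, -0.009, 0, 0, -1]
    - [0, -0.009, 0, 0, -1]
    - [0, -0.009, 0, 0, -0.7]
    - [0, -0.009, 0, 0, -0.6]
    - [0, -0.009, 0, 0, -0.4]
    - [0, -0.009, 0, 0, -0.2]
    - [0, -0.009, 0, 0, 0]
    - [0, -0.009, 0, 0, 0]
    - [0, -0.009, 0, 0, 0]
    - [0, -0.009, 0, 0, 0]

```text
clock: 18.18
position: [0.4619, 0.1875, 0.1185]
ee_rot: [-0.004, 1.0, 0.0, -0.0]
ft_force: [-0.0, -0.3, -0.2]
grip_width: 0.502
grasp_force: 0.0
```

```bash
python3 -c "
from h import *
net()
p=camera('scene');v,u=np.mgrid[0:384,0:512]
S=unproj(p,u.astype(float),v.astype(float)).reshape(-1,3)
b=S[((S>[.505,.13,.05])&(S<[.55,.2,.1])).all(1)];print(b[np.argsort(b[:,0])][::4])
"
```

```text
t 18.18 pos [0.4619 0.1875 0.1185] ydir 90.47 z [-0.      0.0001 -1.    ] F [-0.0024 -0.2527 -0.16  ] T [ 0.024  -0.0449  0.0259] w 0.5017315427535399 gf 0.0
net 0.00484912928036052
[[0.5051 0.1696 0.0681]
 [0.5066 0.1826 0.0718]
 [0.51   0.1892 0.0727]
 [0.5109 0.1817 0.074 ]
 [0.5123 0.1908 0.0751]
 [0.5128 0.1867 0.0828]
 [0.5147 0.1808 0.0694]
 [0.5185 0.1916 0.0729]
 [0.52   0.1847 0.0703]]
```

Clear of contact. Retreat straight up and away, then look.

>>> carry_out:
  deltas:
    - [0, 0, -0.05, 0, 0.2]
    - [0, 0, -0.2, 0, 0.2]
    - [0, 0, -0.45, 0, 0.2]
    - [0, 0, -0.75, 0, 0.2]
    - [0, 0.2, -0.8, 0, 0.2]
    - [0, 0.5, -0.8, 0, 0.2]
    - [0, 0.8, -0.8, 0, 0.2]
    - [0, 1, -0.8, 0, 0.2]
    - [0, 1, -0.8, 0, 0.2]
    - [0, 1, -0.8, 0, 0.2]

```text
clock: 19.48
position: [0.461, 0.3365, 0.2387]
ee_rot: [-0.004, 1.0, -0.0, 0.0]
ft_force: [1.0, -0.5, 0.2]
grip_width: 0.602
grasp_force: 0.0
```

>>> carry_out:
  deltas:
    - [0, 0.2, 0, 0, 0.2]
    - [0, 0.5, 0, 0, 0.2]
    - [0, 0.8, 0, 0, 0.2]
    - [0, 0.8, 0, 0, 0.2]
    - [0, 0.8, 0, 0, 0.2]

```text
clock: 20.1
position: [0.4605, 0.4559, 0.2386]
ee_rot: [-0.003, 1.0, -0.0, 0.0]
ft_force: [0.9, 0.3, 1.0]
grip_width: 0.603
grasp_force: 0.0
```

```bash
python3 - <<'E'
from h import *
st()
p=camera('scene');b=proj(p,np.array([.48,.17,.08])).astype(int);u,v=b[0]-50,b[1]-40
a=cv2.resize(p['img'][v:v+75,u:u+100,::-1],(600,450),interpolation=cv2.INTER_CUBIC); cv2.imwrite('pics/sc5.png',a)
p=camera('top');b=proj(p,np.array([.44,.2,.08])).astype(int);u,v=b[0]-50,b[1]-40;print(u,v)
cv2.imwrite('pics/t5.png',cv2.resize(p['img'][v:v+75,u:u+100,::-1],(800,600),interpolation=cv2.INTER_CUBIC))
v,u=np.mgrid[0:384,0:512];A=unproj(p,u.astype(float),v.astype(float)).reshape(-1,3)
def box(lo,hi): return A[((A>lo)&(A<hi)).all(1)]
t=box([.43,.15,.117],[.49,.22,.136]);print("tab",t.mean(0))
k=box([.498,.15,.055],[.53,.215,.12]);k=k[np.argsort(k[:,1])];print(k[::3])
E
```

```text
t 20.1 pos [0.4605 0.4559 0.2386] ydir 90.38 z [ 0.0005 -0.0009 -1.    ] F [0.8521 0.2891 1.0027] T [-0.0973  0.0146  0.0138] w 0.6028846297129005 gf 0.0
119 149
tab [0.4607 0.1818 0.1288]
[[0.5107 0.1618 0.0629]
 [0.5144 0.1622 0.0605]
 [0.5061 0.1627 0.0568]
 [0.5211 0.1636 0.0704]
 [0.5053 0.1651 0.0602]
 [0.5187 0.167  0.0682]
 [0.5129 0.1671 0.0669]
 [0.5154 0.1697 0.0693]
 [0.5102 0.1702 0.0658]
 [0.5093 0.1725 0.0698]
 [0.5127 0.1728 0.068 ]
 [0.5233 0.174  0.0626]
 [0.5064 0.1755 0.0691]
 [0.5052 0.1768 0.0618]
 [0.5208 0.1781 0.0728]
 [0.5273 0.1785 0.0711]
 [0.5016 0.1792 0.0644]
 [0.499  0.1801 0.0752]
 [0.5143 0.1806 0.0744]
 [0.5027 0.1807 0.0726]
 [0.5013 0.1825 0.0785]
 [0.529  0.1835 0.0767]
 [0.5204 0.1837 0.0746]
 [0.5273 0.1844 0.0717]
 [0.5052 0.1862 0.075 ]
 [0.5134 0.1864 0.0907]
 [0.5129 0.1866 0.1046]
 [0.5171 0.187  0.0881]
 [0.5193 0.1871 0.1027]
 [0.5191 0.1875 0.1153]
 [0.5112 0.188  0.1117]
 [0.5175 0.1885 0.1102]
 [0.5034 0.1887 0.1075]
 [0.5058 0.1901 0.0855]
 [0.5109 0.1906 0.1131]
 [0.5044 0.1914 0.0788]
 [0.5049 0.1928 0.1014]
 [0.5052 0.1935 0.1125]
 [0.5087 0.1941 0.1101]
 [0.5209 0.1946 0.1089]
 [0.5121 0.1998 0.0968]
 [0.5111 0.2022 0.1131]
 [0.5076 0.2029 0.0665]
 [0.5104 0.2032 0.0799]
 [0.519  0.2035 0.0937]
 [0.5044 0.2038 0.1044]
 [0.5049 0.2039 0.0903]
 [0.5148 0.2044 0.0744]
 [0.5167 0.205  0.1143]
 [0.5118 0.2056 0.1106]
 [0.5206 0.2059 0.1107]
 [0.5036 0.2075 0.0579]
 [0.5141 0.208  0.1133]
 [0.52   0.2082 0.1133]]
```

View pics/sc5.png

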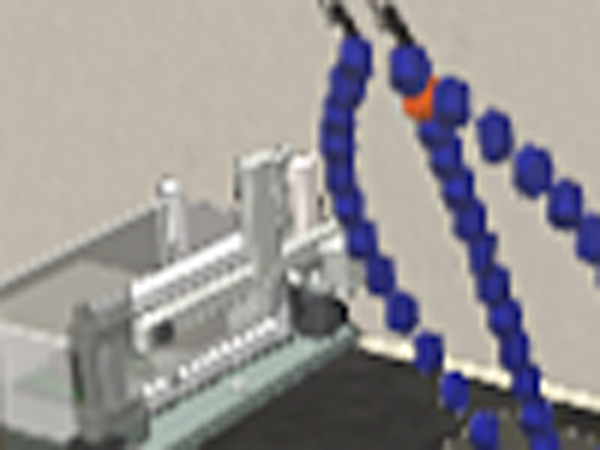

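View pics/t5.png

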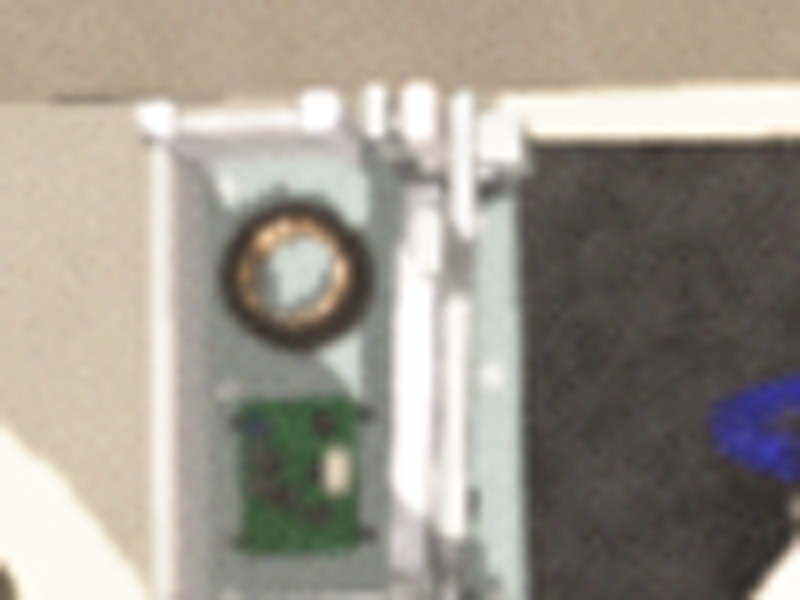

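The top view shows the bar (about (460,160)) seated between the lip (500,135) and the pad (420,115). The side view shows it level. Measured bar top is about 73 mm, as it should be when down.

```bash
python3 -c "
from h import *
print(ticket.hand_in())"
```

```text
the job is handed in; nothing more can be done
None
```

The gate is shut and handed in: the bar lies level between the keeper's lip and the sprung pad, pressed to about 9 N at most (estimated from the wrist readings), and the arm is clear of everything after about 20 s.

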